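Tip the display carton on its back and share out the dog biscuits

TASK

Tip the tall open-fronted carton over onto its back where it stands, without shoving it along the table, so that its open front faces up. Then deal the four bone biscuits into its two bays, one at a time to each bay in turn, until two lie flat, side by side, in each; set them down gently, do not drop them. Leave the three tins and the bottle as they are.

Things in the scene. Friction and masses are not known exactly. Their poses are not given: they have to be found in the camera images.
- carton: loose, empty, upright white carton, about 0.28 kg: 216 mm tall (z), 160 wide (y), 50 deep (x), walls 5 mm; front (-x) all open, back (+x) closed. A shelf half-way up makes two bays, each inside 100 (z) by 150 (y), 45 deep. Origin: centre of its underside; balance point 108 mm up. Clear space behind it to fall into. On its back: x points down, walls 50 mm high, bay floor 5 mm above the table.
- bay_low (a point): centre of the inner face of the carton's back wall in its lower bay (the floor of that bay once the carton lies on its back). Axes as the carton's.
- bay_high (a point): the same for the upper bay (105.5 mm from the lower one).
- heel (a point): middle of the carton's lower back edge, about which it tips over. Axes as the carton's.
- biscuit0_center (a point): bone-shaped dog biscuit, tan, 78 mm long, 38 mm wide over its end lobes, 20 mm thick, flat top and underside, all four alike (40-60 g), lying flat. Its waist is straight, 20 mm wide, and free of the lobes for 38 mm of its length. This point is its centre, 10 mm above its underside; x is along the bone, y across the waist, z up.
- biscuit1_center (a point): bone-shaped dog biscuit, tan, 78 mm long, 38 mm wide over its end lobes, 20 mm thick, flat top and underside, all four alike (40-60 g), lying flat. Its waist is straight, 20 mm wide, and free of the lobes for 38 mm of its length. This point is its centre, 10 mm above its underside; x is along the bone, y across the waist, z up.
- biscuit2_center (a point): bone-shaped dog biscuit, tan, 78 mm long, 38 mm wide over its end lobes, 20 mm thick, flat top and underside, all four alike (40-60 g), lying flat. Its waist is straight, 20 mm wide, and free of the lobes for 38 mm of its length. This point is its centre, 10 mm above its underside; x is along the bone, y across the waist, z up.
- biscuit3_center (a point): bone-shaped dog biscuit, tan, 78 mm long, 38 mm wide over its end lobes, 20 mm thick, flat top and underside, all four alike (40-60 g), lying flat. Its waist is straight, 20 mm wide, and free of the lobes for 38 mm of its length. This point is its centre, 10 mm above its underside; x is along the bone, y across the waist, z up.
- tin_a_center (a point): bystander: round flat pet-food tin with paper label, 72 mm across, 45 mm tall, 0.25 kg; point at its centre. It stands somewhere among the biscuits.
- tin_b_center (a point): bystander: round flat pet-food tin with paper label, 72 mm across, 45 mm tall, 0.25 kg; point at its centre. It stands behind the carton, just past where the carton's top will land.
- tin_c_center (a point): bystander: round flat pet-food tin with paper label, 72 mm across, 45 mm tall, 0.25 kg; point at its centre. It stands beside the carton's landing space (its +y side), level with its upper part.
- shampoo_center (a point): bystander: upright capped bottle, 58 mm across, 170 mm tall, 0.35 kg; point at half height. It stands beside the carton's landing space, on its +y side, level with its foot.
There are look-alikes about, which are no part of the job. What is shaped like the carton but pink is not meant.

How it is judged:
On the way, in this order (a step that is already met when the one before it is completed fails the run):
1. the carton lies on its back, open front up, its lower back edge within 50 mm of where it started (angle between carton's own x axis and vertical above 3 rad and distance of heel from where it was at the start of the episode below 0.05 m and linear speed of carton below 0.05 m/s), for 0.2 s.
2. each bay holds just one biscuit, and all biscuits are released (((distance between biscuit0_center and bay_low below 0.07 m and x of biscuit0_center in the frame of carton above -0.001 m) or (distance between biscuit1_center and bay_low below 0.07 m and x of biscuit1_center in the frame of carton above -0.001 m) or (distance between biscuit2_center and bay_low below 0.07 m and x of biscuit2_center in the frame of carton above -0.001 m) or (distance between biscuit3_center and bay_low below 0.07 m and x of biscuit3_center in the frame of carton above -0.001 m)) and ((distance between biscuit0_center and bay_high below 0.07 m and x of biscuit0_center in the frame of carton above -0.001 m) or (distance between biscuit1_center and bay_high below 0.07 m and x of biscuit1_center in the frame of carton above -0.001 m) or (distance between biscuit2_center and bay_high below 0.07 m and x of biscuit2_center in the frame of carton above -0.001 m) or (distance between biscuit3_center and bay_high below 0.07 m and x of biscuit3_center in the frame of carton above -0.001 m)) and not (((distance between biscuit1_center and bay_low below 0.07 m and x of biscuit1_center in the frame of carton above -0.001 m) and (distance between biscuit0_center and bay_low below 0.07 m and x of biscuit0_center in the frame of carton above -0.001 m)) or ((distance between biscuit2_center and bay_low below 0.07 m and x of biscuit2_center in the frame of carton above -0.001 m) and (distance between biscuit0_center and bay_low below 0.07 m and x of biscuit0_center in the frame of carton above -0.001 m)) or ((distance between biscuit2_center and bay_low below 0.07 m and x of biscuit2_center in the frame of carton above -0.001 m) and (distance between biscuit1_center and bay_low below 0.07 m and x of biscuit1_center in the frame of carton above -0.001 m)) or ((distance between biscuit3_center and bay_low below 0.07 m and x of biscuit3_center in the frame of carton above -0.001 m) and (distance between biscuit0_center and bay_low below 0.07 m and x of biscuit0_center in the frame of carton above -0.001 m)) or ((distance between biscuit3_center and bay_low below 0.07 m and x of biscuit3_center in the frame of carton above -0.001 m) and (distance between biscuit1_center and bay_low below 0.07 m and x of biscuit1_center in the frame of carton above -0.001 m)) or ((distance between biscuit3_center and bay_low below 0.07 m and x of biscuit3_center in the frame of carton above -0.001 m) and (distance between biscuit2_center and bay_low below 0.07 m and x of biscuit2_center in the frame of carton above -0.001 m))) and not (((distance between biscuit1_center and bay_high below 0.07 m and x of biscuit1_center in the frame of carton above -0.001 m) and (distance between biscuit0_center and bay_high below 0.07 m and x of biscuit0_center in the frame of carton above -0.001 m)) or ((distance between biscuit2_center and bay_high below 0.07 m and x of biscuit2_center in the frame of carton above -0.001 m) and (distance between biscuit0_center and bay_high below 0.07 m and x of biscuit0_center in the frame of carton above -0.001 m)) or ((distance between biscuit2_center and bay_high below 0.07 m and x of biscuit2_center in the frame of carton above -0.001 m) and (distance between biscuit1_center and bay_high below 0.07 m and x of biscuit1_center in the frame of carton above -0.001 m)) or ((distance between biscuit3_center and bay_high below 0.07 m and x of biscuit3_center in the frame of carton above -0.001 m) and (distance between biscuit0_center and bay_high below 0.07 m and x of biscuit0_center in the frame of carton above -0.001 m)) or ((distance between biscuit3_center and bay_high below 0.07 m and x of biscuit3_center in the frame of carton above -0.001 m) and (distance between biscuit1_center and bay_high below 0.07 m and x of biscuit1_center in the frame of carton above -0.001 m)) or ((distance between biscuit3_center and bay_high below 0.07 m and x of biscuit3_center in the frame of carton above -0.001 m) and (distance between biscuit2_center and bay_high below 0.07 m and x of biscuit2_center in the frame of carton above -0.001 m))) and contact force between the fingers and biscuit0 below 0.1 N and contact force between the fingers and biscuit1 below 0.1 N and contact force between the fingers and biscuit2 below 0.1 N and contact force between the fingers and biscuit3 below 0.1 N), for 0.1 s.
At the end, for the whole second after the job is handed in: The carton lies on its back, open front up (within 8 degrees), its lower back edge within 50 mm of where it started; each bay holds two biscuits, flat on the bay's floor (centres no more than 21 mm above it); all released and at rest (all of step 1 and (((distance between biscuit1_center and bay_low below 0.07 m and x of biscuit1_center in the frame of carton above -0.001 m) and (distance between biscuit0_center and bay_low below 0.07 m and x of biscuit0_center in the frame of carton above -0.001 m)) or ((distance between biscuit2_center and bay_low below 0.07 m and x of biscuit2_center in the frame of carton above -0.001 m) and (distance between biscuit0_center and bay_low below 0.07 m and x of biscuit0_center in the frame of carton above -0.001 m)) or ((distance between biscuit2_center and bay_low below 0.07 m and x of biscuit2_center in the frame of carton above -0.001 m) and (distance between biscuit1_center and bay_low below 0.07 m and x of biscuit1_center in the frame of carton above -0.001 m)) or ((distance between biscuit3_center and bay_low below 0.07 m and x of biscuit3_center in the frame of carton above -0.001 m) and (distance between biscuit0_center and bay_low below 0.07 m and x of biscuit0_center in the frame of carton above -0.001 m)) or ((distance between biscuit3_center and bay_low below 0.07 m and x of biscuit3_center in the frame of carton above -0.001 m) and (distance between biscuit1_center and bay_low below 0.07 m and x of biscuit1_center in the frame of carton above -0.001 m)) or ((distance between biscuit3_center and bay_low below 0.07 m and x of biscuit3_center in the frame of carton above -0.001 m) and (distance between biscuit2_center and bay_low below 0.07 m and x of biscuit2_center in the frame of carton above -0.001 m))) and (((distance between biscuit1_center and bay_high below 0.07 m and x of biscuit1_center in the frame of carton above -0.001 m) and (distance between biscuit0_center and bay_high below 0.07 m and x of biscuit0_center in the frame of carton above -0.001 m)) or ((distance between biscuit2_center and bay_high below 0.07 m and x of biscuit2_center in the frame of carton above -0.001 m) and (distance between biscuit0_center and bay_high below 0.07 m and x of biscuit0_center in the frame of carton above -0.001 m)) or ((distance between biscuit2_center and bay_high below 0.07 m and x of biscuit2_center in the frame of carton above -0.001 m) and (distance between biscuit1_center and bay_high below 0.07 m and x of biscuit1_center in the frame of carton above -0.001 m)) or ((distance between biscuit3_center and bay_high below 0.07 m and x of biscuit3_center in the frame of carton above -0.001 m) and (distance between biscuit0_center and bay_high below 0.07 m and x of biscuit0_center in the frame of carton above -0.001 m)) or ((distance between biscuit3_center and bay_high below 0.07 m and x of biscuit3_center in the frame of carton above -0.001 m) and (distance between biscuit1_center and bay_high below 0.07 m and x of biscuit1_center in the frame of carton above -0.001 m)) or ((distance between biscuit3_center and bay_high below 0.07 m and x of biscuit3_center in the frame of carton above -0.001 m) and (distance between biscuit2_center and bay_high below 0.07 m and x of biscuit2_center in the frame of carton above -0.001 m))) and contact force between the fingers and biscuit0 below 0.1 N and contact force between the fingers and biscuit1 below 0.1 N and contact force between the fingers and biscuit2 below 0.1 N and contact force between the fingers and biscuit3 below 0.1 N and linear speed of each of biscuit0, biscuit1, biscuit2, biscuit3 below 0.05 m/s); the robot touches nothing.
It fails at once if two biscuits in one bay while the other bay has none (((((distance between biscuit1_center and bay_low below 0.07 m and x of biscuit1_center in the frame of carton above -0.001 m) and (distance between biscuit0_center and bay_low below 0.07 m and x of biscuit0_center in the frame of carton above -0.001 m)) or ((distance between biscuit2_center and bay_low below 0.07 m and x of biscuit2_center in the frame of carton above -0.001 m) and (distance between biscuit0_center and bay_low below 0.07 m and x of biscuit0_center in the frame of carton above -0.001 m)) or ((distance between biscuit2_center and bay_low below 0.07 m and x of biscuit2_center in the frame of carton above -0.001 m) and (distance between biscuit1_center and bay_low below 0.07 m and x of biscuit1_center in the frame of carton above -0.001 m)) or ((distance between biscuit3_center and bay_low below 0.07 m and x of biscuit3_center in the frame of carton above -0.001 m) and (distance between biscuit0_center and bay_low below 0.07 m and x of biscuit0_center in the frame of carton above -0.001 m)) or ((distance between biscuit3_center and bay_low below 0.07 m and x of biscuit3_center in the frame of carton above -0.001 m) and (distance between biscuit1_center and bay_low below 0.07 m and x of biscuit1_center in the frame of carton above -0.001 m)) or ((distance between biscuit3_center and bay_low below 0.07 m and x of biscuit3_center in the frame of carton above -0.001 m) and (distance between biscuit2_center and bay_low below 0.07 m and x of biscuit2_center in the frame of carton above -0.001 m))) and not ((distance between biscuit0_center and bay_high below 0.07 m and x of biscuit0_center in the frame of carton above -0.001 m) or (distance between biscuit1_center and bay_high below 0.07 m and x of biscuit1_center in the frame of carton above -0.001 m) or (distance between biscuit2_center and bay_high below 0.07 m and x of biscuit2_center in the frame of carton above -0.001 m) or (distance between biscuit3_center and bay_high below 0.07 m and x of biscuit3_center in the frame of carton above -0.001 m))) or ((((distance between biscuit1_center and bay_high below 0.07 m and x of biscuit1_center in the frame of carton above -0.001 m) and (distance between biscuit0_center and bay_high below 0.07 m and x of biscuit0_center in the frame of carton above -0.001 m)) or ((distance between biscuit2_center and bay_high below 0.07 m and x of biscuit2_center in the frame of carton above -0.001 m) and (distance between biscuit0_center and bay_high below 0.07 m and x of biscuit0_center in the frame of carton above -0.001 m)) or ((distance between biscuit2_center and bay_high below 0.07 m and x of biscuit2_center in the frame of carton above -0.001 m) and (distance between biscuit1_center and bay_high below 0.07 m and x of biscuit1_center in the frame of carton above -0.001 m)) or ((distance between biscuit3_center and bay_high below 0.07 m and x of biscuit3_center in the frame of carton above -0.001 m) and (distance between biscuit0_center and bay_high below 0.07 m and x of biscuit0_center in the frame of carton above -0.001 m)) or ((distance between biscuit3_center and bay_high below 0.07 m and x of biscuit3_center in the frame of carton above -0.001 m) and (distance between biscuit1_center and bay_high below 0.07 m and x of biscuit1_center in the frame of carton above -0.001 m)) or ((distance between biscuit3_center and bay_high below 0.07 m and x of biscuit3_center in the frame of carton above -0.001 m) and (distance between biscuit2_center and bay_high below 0.07 m and x of biscuit2_center in the frame of carton above -0.001 m))) and not ((distance between biscuit0_center and bay_low below 0.07 m and x of biscuit0_center in the frame of carton above -0.001 m) or (distance between biscuit1_center and bay_low below 0.07 m and x of biscuit1_center in the frame of carton above -0.001 m) or (distance between biscuit2_center and bay_low below 0.07 m and x of biscuit2_center in the frame of carton above -0.001 m) or (distance between biscuit3_center and bay_low below 0.07 m and x of biscuit3_center in the frame of carton above -0.001 m)))).
It fails at once if a biscuit dropped or flung (faster than 0.75 m/s while not held, as after a 28 mm fall) ((linear speed of biscuit0 above 0.75 m/s and contact force between the fingers and biscuit0 below 0.1 N) or (linear speed of biscuit1 above 0.75 m/s and contact force between the fingers and biscuit1 below 0.1 N) or (linear speed of biscuit2 above 0.75 m/s and contact force between the fingers and biscuit2 below 0.1 N) or (linear speed of biscuit3 above 0.75 m/s and contact force between the fingers and biscuit3 below 0.1 N)).
It fails at once if a tin or the bottle moved more than 15 mm or knocked over ((distance of tin_a_center from where it was at the start of the episode above 0.015 m or angle between tin_a_center's own z axis and vertical above 0.3 rad) or (distance of tin_b_center from where it was at the start of the episode above 0.015 m or angle between tin_b_center's own z axis and vertical above 0.3 rad) or (distance of tin_c_center from where it was at the start of the episode above 0.015 m or angle between tin_c_center's own z axis and vertical above 0.3 rad) or (distance of shampoo_center from where it was at the start of the episode above 0.015 m or angle between shampoo_center's own z axis and vertical above 0.3 rad)).
It also fails if it takes over 72 s, if anything falls off the work surface, if the arm or the gripper's body presses on something with over 40 N, if the wrist force passes 120 N, or if a joint passes its speed limit or range.

ROBOT

A 7-joint arm with a two-finger parallel gripper is mounted at the origin on the work surface. World frame = base frame: x ahead of the robot, y to its left, z up, the work surface at z = 0. Lengths are in m, angles in rad, forces in N, time in s.
With the tool pointing down it reaches from about 0.4 to 0.875 m from the base axis. Payload 19.3 kg.
Tool frame: the origin (TCP) lies at the very end of the fingers, on their centre line; the grasp point (between the pads) lies bot.pinch_z behind it (bot.pinch_z is the distance from the TCP to the grasp point, in m); z points along the fingers, y is the line along which they close (so a half turn about z gives the same grasp; the last joint's range is limited). The gripper opens to 85 mm and grips with 20 to 120 N. Pads are 22 mm wide; open, the fingers measure 114 mm over their backs; the gripper's body (76 mm by 85 mm) begins 54 mm behind the grasp point. The pads swing forward as they close: fully open they stand 13 mm farther back than shut.
Start: joints at [-1.189, 0.521, -0.036, 1.599, 0.021, 1.021, -0.113], TCP at [0.273, 0.562, 0.231] pointing down, gripper open.
Joint ranges: [-2.91, 2.91], [-0.3, 2.13], [-1.5, 1.42], [0.17, 2.43], [-1.26, 4.41], [0.16, 1.93], [-2.52, 2.52]. Speed limits (rad/s): [1.89, 1.89, 2.39, 2.39, 3.01, 3.01, 3.01].

INTERFACE

Orientations are given as [roll, pitch, yaw] about the fixed x, y, z axes, in that order (R = Rz(yaw) Ry(pitch) Rx(roll)).
In Python, from workcell import bot, grab_frame, ticket gives the robot as it stands.
- The arm moves only by the tool arm_command, never from a script. Its argument "commands" is a list of rows, each a list of 3 entries, a list of its own where there are three numbers: the shift along the world's x, y, z in mm, then the turn about the world's z in rad, then the gripper command: -1 is fully open, 1 is shut, values between are in proportion. In form: [[[tx, ty, tz], roll, fingers], ...]. A call has 1 to 20 rows; each row shifts and turns the commanded pose from where the row before left it; what a row does not reach is not made up. A row lasts 1/10 s, in which the tool goes at most 50 mm and 8.59 degrees, less where a joint would pass 70% of its speed; a pose out of reach is approached as far as the arm can. A call with a gripper value outside its range is refused whole. The fingers move at their own pace and stop on an object; "newtons" is the grip in N (left out, the last holds). Time passes only in rows, so rows that do not move let the fingers close. It gives the time, the measured TCP pose, the force, the opening and the grip force at its end, in the units of the state.
- bot.observe(): the state, without advancing time (a new reading comes with each control period).
- grab_frame(name): name is "scene" or "top"; returns a dict with "image" (400x640x3 uint8, red, green, blue), "vertical_fov" (degrees; the focal length in pixels is half the picture's height over the tangent of half this angle, whatever the lens; pixels are square), "cx", "cy" (the principal point, pixels), "k1" (the pictures are not rectified: a ray, as slopes to the right and down, at radius r is drawn at 1 + k1 r^2 times it, then the intrinsics apply), "R" (3x3) and "t" (3): a world point X has camera coordinates R X + t. Camera axes: x right, y down, z forward; pixel columns grow to the right and rows downward; lengths in m; the calibration is good to about 2 mm. A picture is of the moment at which its call begins. There is no depth.
- ticket.job_done(): hands the job in; it is judged then, once.
The state is a dict: "clock": time; "qpos": joint angles; "qd": joint speeds; "joint_efforts": joint torques, N m; "position": TCP position; "tool_rot": TCP orientation; "force": force on the tool from outside, world axes, zero at the start; "moment": the same for the moment, N m; "grip_width": finger opening in m; "finger_force": force on a finger pad.
Only numpy, scipy, OpenCV 4.12 (cv2) and the standard library are available. Lean on these libraries where they do the work, as an engineer would, in place of code of your own. Each camera call takes 0.05 s, during which the arm holds its last target. There are 200 camera calls.

## Working session

There is one attempt and no reset: what is moved stays moved. The work goes in short steps, Python scripts to look and compute and a tool call to move; the robot and the scene stay as the last step left them, time stands still between calls to the robot, and variables do not carry over. Pictures are saved under pics/ and viewed, at most 10 in all, crops included, and the job is handed in when it is done.

Besides the shell and the picture viewer there is one more tool, called after ">>>" as a command line: name --argument value ..., lists and objects as JSON in quotes. arm_command: Moves the arm, as the interface text tells. Its arguments: {"type":"object","properties":{"commands":{"type":"array"},"newtons":{"type":"number"}},"required":["commands"]}

```bash
ls; mkdir -p pics
cat > h.py <<'E'
import numpy as np, cv2
from workcell import bot, grab_frame, ticket
def K(f):
    fl=f["image"].shape[0]/2/np.tan(np.radians(f["vertical_fov"])/2)
    return fl
def proj(f,X):
    X=np.atleast_2d(X); c=X@np.array(f["R"]).T+np.array(f["t"]); s=c[:,:2]/c[:,2:]
    d=1+f["k1"]*(s**2).sum(1,keepdims=True)
    return s*d*K(f)+[f["cx"],f["cy"]]
def ray(f,uv):
    d=(np.atleast_2d(uv).astype(float)-[f["cx"],f["cy"]])/K(f); s=d.copy()
    for _ in range(30): s=d/(1+f["k1"]*(s**2).sum(1,keepdims=True))
    R=np.array(f["R"]); o=-R.T@np.array(f["t"])
    return o,np.c_[s,np.ones(len(s))]@R
def onz(f,uv,z):
    o,d=ray(f,uv); return o+d*((z-o[2])/d[:,2:])
def save(f,name): cv2.imwrite("pics/"+name,cv2.cvtColor(f["image"],cv2.COLOR_RGB2BGR))
E
python3 - <<'E'
from h import *
import pickle
for n in("scene","top"):
    f=grab_frame(n); save(f,n+"0.png"); pickle.dump(f,open(n+"0.pkl","wb"))
    print(n,{k:(np.round(v,3).tolist()) for k,v in f.items() if k!="image"})
print(bot.pinch_z,bot.observe())
E
```

```text
pics
scene {'vertical_fov': 44.112, 'cx': 320.335, 'cy': 207.882, 'k1': -0.128, 'R': [[-0.01, 1.0, -0.011], [0.675, -0.002, -0.738], [-0.738, -0.015, -0.675]], 't': [0.035, -0.311, 1.877]}
top {'vertical_fov': 53.318, 'cx': 321.637, 'cy': 194.516, 'k1': -0.074, 'R': [[-0.027, -1.0, 0.009], [-0.995, 0.026, -0.094], [0.094, -0.011, -0.995]], 't': [-0.01, 0.584, 1.024]}
0.0187 {'clock': 0.1, 'qpos': array([-1.18922421,  0.52194299, -0.03632813,  1.59992906,  0.02120664,
        1.02111287, -0.11280558]), 'qd': array([ 4.95542295e-05, -4.56441399e-04,  1.78080183e-04, -7.93733683e-04,
        1.61889966e-03, -7.62719111e-04, -5.23585457e-04]), 'joint_efforts': array([ 2.10933256e-03, -9.28490710e+01,  1.98339298e+00, -3.70530117e+01,
        1.81324087e-02,  5.39156361e-03,  2.37860428e-05]), 'position': array([0.27275283, 0.56201584, 0.23079825]), 'tool_rot': array([-3.14058842e+00,  7.57239794e-05,  2.68980770e+00]), 'force': array([-0.0527986 ,  0.49732881, -0.07360928]), 'moment': array([-0.02715161,  0.03137817, -0.00081287]), 'finger_force': 0.0, 'grip_width': 0.085252602731787}
```

View pics/scene0.png

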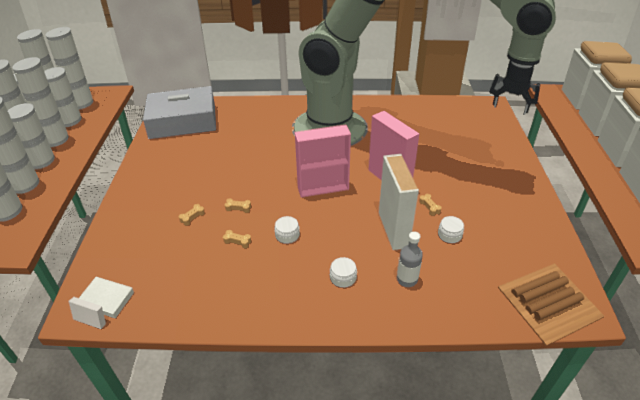

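View pics/top0.png

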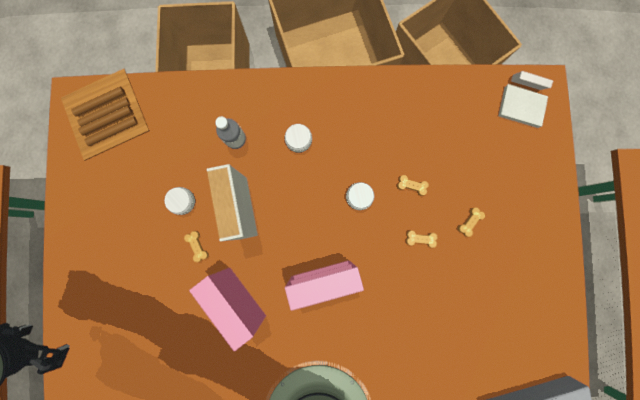

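The top view is oriented with up = +x and left = +y.

- **Carton candidates:** white with tan top (232,203), pink (228,308) and pink (323,282). I choose the white one. Its closed grey face is towards the image right (-y), so it falls to -y.
- **Biscuits:** (196,247), (413,185), (422,239), (472,221). The brown sticks at (105,115) are not biscuits.
- **Tins:** a (179,201), c (298,137), b (360,196).
- **Bottle:** (230,132).

Next I measure these and check the carton in one close crop.

```bash
cat >> h.py <<'E'
def tan_biscuits(f,z=0.02,zmask=None):
    hsv=cv2.cvtColor(f["image"],cv2.COLOR_RGB2HSV)
    m=((hsv[...,0]>=14)&(hsv[...,0]<=28)&(hsv[...,1]>60)&(hsv[...,2]>170)).astype(np.uint8)
    m=cv2.morphologyEx(m,cv2.MORPH_CLOSE,np.ones((3,3),np.uint8))
    out=[]
    for c in cv2.findContours(m,cv2.RETR_EXTERNAL,cv2.CHAIN_APPROX_NONE)[0]:
        if cv2.contourArea(c)<60: continue
        mm=np.zeros_like(m); cv2.drawContours(mm,[c],-1,1,-1)
        v,u=np.nonzero(mm); P=onz(f,np.c_[u,v],z)[:,:2]
        C=P.mean(0); w,V=np.linalg.eigh(np.cov((P-C).T)); a=V[:,1]
        q=(P-C)@V
        out.append((np.round([u.mean(),v.mean()]),np.round(C,4),round(float(np.arctan2(a[1],a[0])),3),np.round(np.ptp(q,axis=0)[::-1],3)))
    return out
E
python3 - <<'E'
from h import *
import pickle
T=pickle.load(open("top0.pkl","rb"));S=pickle.load(open("scene0.pkl","rb"))
print("top");[print(*b) for b in tan_biscuits(T)]
print("scene");[print(*b) for b in tan_biscuits(S)]
# white-ish things
for n,f in(("top",T),("scene",S)):
    hsv=cv2.cvtColor(f["image"],cv2.COLOR_RGB2HSV)
    m=((hsv[...,1]<40)&(hsv[...,2]>190)).astype(np.uint8)
    for c in cv2.findContours(m,cv2.RETR_EXTERNAL,cv2.CHAIN_APPROX_SIMPLE)[0]:
        if cv2.contourArea(c)<80: continue
        r=cv2.minAreaRect(c)
        print(n,np.round(r[0]),np.round(r[1]),round(r[2]),"z.045:",onz(f,[r[0]],.045)[0].round(3))
# crops
a=cv2.resize(T["image"][100:300,150:350],(400,400),interpolation=cv2.INTER_CUBIC)
b=cv2.resize(S["image"][130:300,330:500],(400,400),interpolation=cv2.INTER_CUBIC)
cv2.imwrite("pics/crop0.png",cv2.cvtColor(np.hstack([a,b]),cv2.COLOR_RGB2BGR))
E
```

```text
top
[218. 389.] [0.0847 0.2555] 1.114 [0.17  0.032]
[633. 245.] [ 0.4213 -0.891 ] 3.102 [0.701 0.068]
[326. 205.] [ 0.5598 -0.0374] 1.395 [1.596 1.287]
scene
[554. 309.] [0.8657 0.5717] -2.404 [0.246 0.248]
[236. 236.] [ 0.6035 -0.2719] 1.274 [0.08  0.039]
[190. 212.] [ 0.5    -0.4278] 2.44 [0.08  0.041]
[237. 203.] [ 0.459  -0.2896] 1.426 [0.079 0.039]
[430. 202.] [0.4568 0.3112] -2.723 [0.082 0.04 ]
[401. 173.] [0.3113 0.2375] -2.956 [0.182 0.055]
[635.  93.] [-0.2696  1.3587] 2.78 [0.142 0.059]
[625.  71.] [-0.4835  1.4143] 2.407 [0.264 0.187]
[607.  49.] [-0.7287  1.4358] 1.718 [0.225 0.182]
top [177. 200.] [24. 24.] 90 z.045: [0.577 0.352 0.045]
top [361. 195.] [24. 24.] 90 z.045: [ 0.578 -0.128  0.045]
top [225. 202.] [74. 23.] 79 z.045: [0.568 0.227 0.045]
top [298. 136.] [23. 25.] 90 z.045: [0.74  0.034 0.045]
top [221. 122.] [10. 10.] 90 z.045: [0.782 0.237 0.045]
top [524. 105.] [43. 30.] 16 z.045: [ 0.813 -0.585  0.045]
top [536.  79.] [32.  7.] 17 z.045: [ 0.887 -0.626  0.045]
scene [100. 295.] [56. 33.] 17 z.045: [ 0.841 -0.595  0.045]
scene [343. 268.] [20. 24.] 90 z.045: [0.745 0.033 0.045]
scene [286. 224.] [16. 23.] 73 z.045: [ 0.58  -0.128  0.045]
scene [452. 224.] [15. 22.] 90 z.045: [0.579 0.352 0.045]
scene [ 20. 110.] [11. 24.] 68 z.045: [-0.101 -1.288  0.045]
```

View pics/crop0.png

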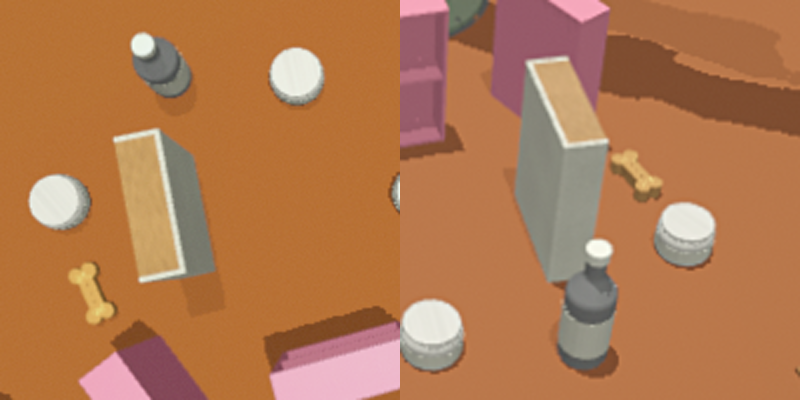

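Run:
```python
from h import *
import pickle
T=pickle.load(open("top0.pkl","rb"));S=pickle.load(open("scene0.pkl","rb"))
t=np.array([[207,168.5],[229.5,165],[243,237],[220.5,241]]); s=np.array([[418,189.5],[401,192.5],[384,156.3],[400.5,154.6]])
for f,p in((T,t),(S,s)):
    P=onz(f,p,.216)[:,:2]; print(P.round(3).tolist(),"c",P.mean(0).round(4))
    print([round(float(np.linalg.norm(P[i]-P[(i+1)%4])),3) for i in range(4)], "ax(y_c)",np.arctan2(*(P[0]-P[3])[::-1]).round(3),np.arctan2(*(P[1]-P[2])[::-1]).round(3))
hsv=cv2.cvtColor(T["image"],cv2.COLOR_RGB2HSV)
m=((hsv[...,1]<40)&(hsv[...,2]>190)).astype(np.uint8); m[:,:200]=0;m[:,260:]=0;m[:150]=0;m[260:]=0
v,u=np.nonzero(m); bp=cv2.boxPoints(cv2.minAreaRect(np.c_[u,v].astype(np.float32)))
P=onz(T,bp,.216)[:,:2]; print("mask",bp.round(1).tolist(),P.round(3).tolist(),P.mean(0).round(4))
# bottle: cap in both views at z=.17
print(onz(T,[[221,122]],.17)[0].round(3))
# pink ones top corners approx: scan pink light
for n,f in(("T",T),):
    h=cv2.cvtColor(f["image"],cv2.COLOR_RGB2HSV); m=((h[...,0]>150)&(h[...,2]>210)&(h[...,1]>40)).astype(np.uint8)
    for c in cv2.findContours(m,0,2)[0]:
        if cv2.contourArea(c)>300: print("pink",onz(f,cv2.boxPoints(cv2.minAreaRect(c)),.216)[:,:2].round(3).tolist())
```

```text
[[0.629, 0.226], [0.636, 0.176], [0.478, 0.148], [0.471, 0.196]] c [0.5536 0.1865]
[0.05, 0.16, 0.049, 0.161] ax(y_c) 0.182 0.178
[[0.628, 0.225], [0.64, 0.18], [0.485, 0.15], [0.477, 0.197]] c [0.5574 0.1882]
[0.047, 0.158, 0.048, 0.154] ax(y_c) 0.185 0.191
mask [[206.6999969482422, 168.1999969482422], [229.10000610351562, 164.10000610351562], [242.5, 236.39999389648438], [220.10000610351562, 240.5]] [[0.63, 0.226], [0.638, 0.177], [0.48, 0.149], [0.472, 0.197]] [0.5549 0.1874]
[0.746 0.206 0.17 ]
pink [[0.368, 0.267], [0.397, 0.226], [0.268, 0.131], [0.24, 0.171]]
pink [[0.37, 0.061], [0.408, -0.095], [0.359, -0.107], [0.322, 0.049]]
```

The crop confirms it. The white rim is a U open towards +y, so the front faces +y, and the carton falls along d = (0.18,-0.98). The centre is (0.555,0.187), and both views agree within 4 mm. The landing edge is at y ≈ -0.05, and tin_b's near edge is at -0.09. I'll straddle the top with the fingers and lower it under control.

>>> arm_command --commands '[[[0, 0, 40], 0.04, -1], [[10, -10, 30], 0.05, -1], [[20, -27, 0], 0.05, -1], [[20, -27, 0], 0.05, -1], [[20, -27, 0], 0.05, -1], [[20, -27, 0], 0.05, -1], [[20, -27, 0], 0.05, -1], [[20, -27, 0], 0.05, -1], [[20, -27, 0], 0.05, -1], [[20, -27, 0], 0.05, -1], [[20, -27, 0], 0.05, -1], [[20, -27, 0], 0.044, -1], [[20, -27, 0], 0.02, -1], [[20, -27, 0], 0, -1], [[20, -27, 0], 0, -1], [[12, -14, 0], 0, -1], [[0, 0, 0], 0, -1]]' --newtons 20

```text
clock: 1.8
position: [0.5562, 0.1845, 0.3008]
tool_rot: [-3.14, -0.0, -2.993]
force: [0.3, 1.2, -0.7]
grip_width: 0.0853
finger_force: 0.0
```

>>> arm_command --commands '[[[-1, 2, -35], 0.034, -1], [[0, 0, -40], 0, -1], [[0, 0, -40], 0, -1], [[0, 0, -28], 0, -1], [[0, 0, 0], 0, -0.5], [[0, 0, 0], 0, -0.5], [[0, 0, 0], 0, -0.5], [[0, 0, 0], 0, -0.5]]'

```text
clock: 2.6
position: [0.5545, 0.1896, 0.1599]
tool_rot: [3.141, 0.002, -2.955]
force: [0.4, -0.4, 1.0]
grip_width: 0.0638
finger_force: 0.0
```

Run:
```python
from h import *
f=grab_frame("top"); g=grab_frame("scene")
a=cv2.resize(f["image"][120:290,150:350],(400,340),interpolation=cv2.INTER_CUBIC)
b=cv2.resize(g["image"][90:260,310:510],(400,340),interpolation=cv2.INTER_CUBIC)
cv2.imwrite("pics/str.png",cv2.cvtColor(np.hstack([a,b]),cv2.COLOR_RGB2BGR))
```

```text
(no output)
```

View pics/str.png

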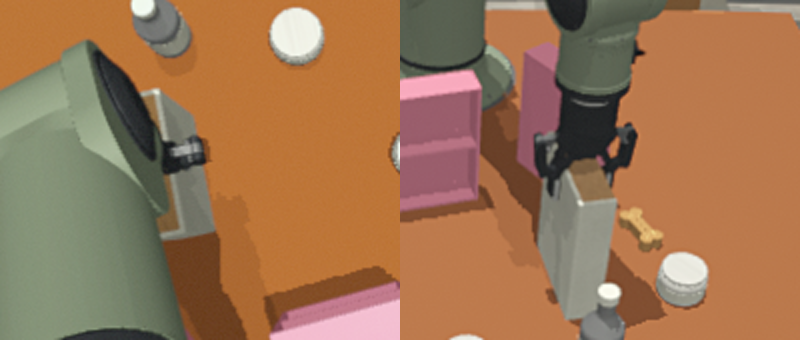

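The fingers stand either side of the carton top. Now I push past balance.

>>> arm_command --commands '[[[2, -12, 0], 0, -0.5], [[2, -12, 1], 0, -0.5], [[2, -12, 1], 0, -0.5], [[2, -12, 0], 0, -0.5], [[2, -12, 0], 0, -0.5], [[2, -10, 0], 0, -0.5], [[2, -10, -2], 0, -0.5], [[2, -10, -4], 0, -0.5], [[2, -10, -4], 0, -0.5], [[0, 0, 0], 0, -0.5]]'

```text
clock: 3.7
position: [0.5719, 0.0875, 0.1495]
tool_rot: [-3.141, -0.001, -2.957]
force: [0.1, -1.3, 0.5]
grip_width: 0.0642
finger_force: 0.6
```

Run:
```python
from h import *
f=grab_frame("top"); g=grab_frame("scene")
a=cv2.resize(f["image"][120:290,180:380],(400,340),interpolation=cv2.INTER_CUBIC)
b=cv2.resize(g["image"][90:260,310:510],(400,340),interpolation=cv2.INTER_CUBIC)
cv2.imwrite("pics/str2.png",cv2.cvtColor(np.hstack([a,b]),cv2.COLOR_RGB2BGR))
```

```text
(no output)
```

View pics/str2.png

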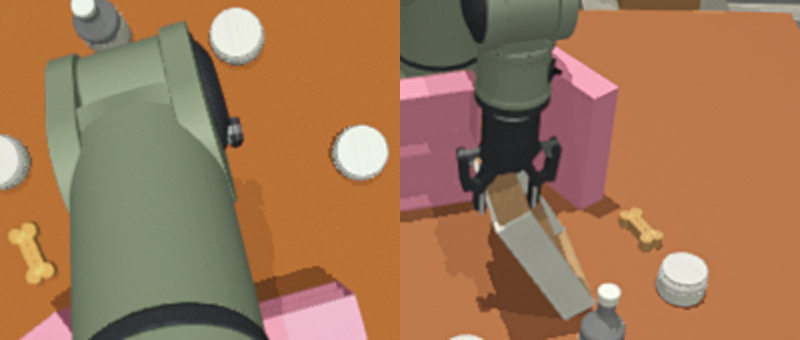

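The carton is tilted about 30° with its heel in place, held by the back finger (scene image). I keep lowering it.

>>> arm_command --commands '[[[2, -10, -3], 0, -0.5], [[2, -10, -4], 0, -0.5], [[2, -10, -5], 0, -0.5], [[3, -18, -10], 0, -0.5], [[4, -24, -18], 0, -0.5], [[4, -24, -18], 0, -0.5], [[2, -10, 0], 0, -0.5], [[0, 0, 30], 0, -0.5], [[0, 0, 40], 0, -0.5], [[0, 0, 40], 0, -0.5], [[-5, 20, 40], 0, -1], [[-5, 30, 30], 0, -1]]'

```text
clock: 5.0
position: [0.5811, 0.0324, 0.2756]
tool_rot: [-3.141, 0.003, -2.958]
force: [0.6, 1.1, 0.4]
grip_width: 0.0853
finger_force: 0.0
```

Run:
```python
from h import *
import pickle
f=grab_frame("top"); g=grab_frame("scene")
pickle.dump((f,g),open("p1.pkl","wb"))
a=cv2.resize(f["image"][120:290,180:380],(400,340),interpolation=cv2.INTER_CUBIC)
b=cv2.resize(g["image"][130:300,280:480],(400,340),interpolation=cv2.INTER_CUBIC)
cv2.imwrite("pics/str3.png",cv2.cvtColor(np.hstack([a,b]),cv2.COLOR_RGB2BGR))
```

```text
(no output)
```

View pics/str3.png

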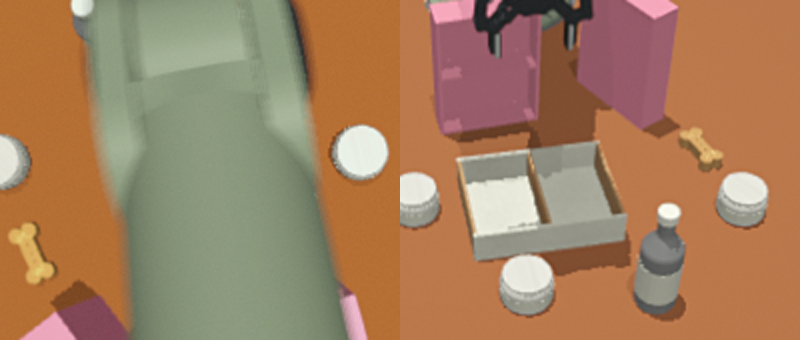

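The carton lies flat, open side up, with both bays visible, and the bystanders are untouched. Next I refine the biscuit positions from the first top image while moving off to the right.

```bash
cat >> h.py <<'E'
def bisc2(f,z=0.02):
    I=f["image"].astype(int); m=((I[...,1]>140)&(I[...,0]-I[...,2]>60)).astype(np.uint8)
    for c in cv2.findContours(m,cv2.RETR_EXTERNAL,cv2.CHAIN_APPROX_NONE)[0]:
        if not 100<cv2.contourArea(c)<900: continue
        mm=np.zeros_like(m); cv2.drawContours(mm,[c],-1,1,-1)
        v,u=np.nonzero(mm); P=onz(f,np.c_[u,v],z)[:,:2]; C=P.mean(0); w,V=np.linalg.eigh(np.cov((P-C).T)); q=(P-C)@V; a=V[:,1]
        print(np.round([u.mean(),v.mean()]),C.round(4),"ang",round(float(np.arctan2(a[1],a[0])%np.pi),3),np.ptp(q,axis=0)[::-1].round(3))
E
python3 - <<'E'
from h import *
import pickle
bisc2(pickle.load(open("top0.pkl","rb"))); print(); bisc2(pickle.load(open("scene0.pkl","rb")))
print(bot.observe()["qpos"].round(2))
E
```

```text
[195. 246.] [0.4555 0.3128] ang 0.421 [0.077 0.038]
[422. 239.] [ 0.4593 -0.2885] ang 1.425 [0.079 0.039]
[472. 222.] [ 0.5004 -0.4269] ang 2.469 [0.079 0.037]
[413. 185.] [ 0.6045 -0.2721] ang 1.257 [0.078 0.038]

[525. 280.] [0.7695 0.5214] ang 1.926 [0.192 0.016]
[236. 236.] [ 0.6034 -0.2715] ang 1.251 [0.078 0.037]
[191. 212.] [ 0.4997 -0.4267] ang 2.459 [0.078 0.039]
[237. 203.] [ 0.4592 -0.2884] ang 1.428 [0.076 0.039]
[430. 202.] [0.4565 0.3114] ang 0.43 [0.079 0.039]
[402. 173.] [0.3102 0.2379] ang 0.176 [0.179 0.055]
[625.  71.] [-0.4861  1.416 ] ang 2.332 [0.251 0.187]
[607.  48.] [-0.7318  1.4353] ang 1.654 [0.208 0.168]
[-0.15  0.41 -0.02  1.67  0.01  1.06  1.59]
```

>>> arm_command --commands '[[[1, -20, 0], -0.13, -0.3], [[1, -20, 0], -0.13, -0.3], [[1, -20, 0], -0.14, -0.3], [[1, -20, 0], -0.14, -0.3], [[1, -20, 0], -0.14, -0.3], [[1, -20, 0], -0.14, -0.3], [[2, -20, 0], -0.14, -0.3], [[2, -20, 0], -0.14, -0.3], [[2, -20, 0], -0.14, -0.3], [[2, -20, 0], -0.14, -0.3], [[2, -20, -5], -0.14, -0.3], [[2, -20, -5], -0.14, -0.3], [[2, -20, -10], -0.14, -0.3], [[2, -20, -20], -0.14, -0.3], [[2, -20, -20], -0.11, -0.3], [[0, 0, 0], 0, -0.3]]'

```text
clock: 6.7
position: [0.6032, -0.2689, 0.2096]
tool_rot: [-3.138, 0.001, 1.272]
force: [-0.7, 0.5, 0.2]
grip_width: 0.0554
finger_force: 0.0
```

Run:
```python
from h import *
import pickle
f=grab_frame("top"); g=grab_frame("scene"); pickle.dump((f,g),open("p2.pkl","wb"))
a=f["image"][120:320,150:450]; b=g["image"][150:300,280:480]
cv2.imwrite("pics/lay.png",cv2.cvtColor(np.hstack([cv2.resize(a,(450,300),interpolation=3),cv2.resize(b,(350,300),interpolation=3)]),cv2.COLOR_RGB2BGR))
bisc2(f);bisc2(g)
```

```text
[195. 246.] [0.4558 0.313 ] ang 0.415 [0.079 0.038]
[416. 186.] [ 0.6011 -0.28  ] ang 1.327 [0.066 0.037]
[118. 138.] [0.753  0.5277] ang 1.926 [0.193 0.014]
[101.  92.] [0.8866 0.5848] ang 1.95 [0.194 0.012]
[505.  35.] [ 1.0311 -0.5616] ang 0.219 [0.192 0.099]
[560. 320.] [0.9029 0.5765] ang 1.946 [0.193 0.015]
[526. 279.] [0.7674 0.5243] ang 1.929 [0.192 0.019]
[233. 235.] [ 0.6    -0.2809] ang 1.36 [0.067 0.035]
[191. 212.] [ 0.4998 -0.4269] ang 2.461 [0.078 0.039]
[237. 203.] [ 0.4593 -0.2878] ang 1.43 [0.075 0.034]
[430. 202.] [0.4567 0.3115] ang 0.444 [0.079 0.04 ]
[624.  71.] [-0.4845  1.4141] ang 2.378 [0.255 0.189]
[607.  49.] [-0.7276  1.4362] ang 1.603 [0.202 0.177]
```

View pics/lay.png

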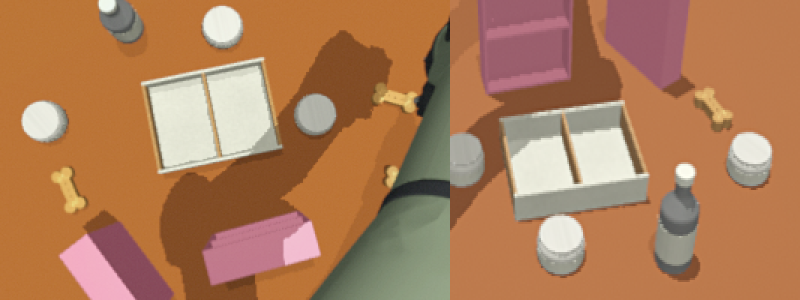

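Run:
```python
from h import *
import pickle
f,g=pickle.load(open("p2.pkl","rb"))
for F,p in((f,[[244.7,174.7],[326,158.7],[337.3,219.3],[256.7,235.3]]),(g,[[378.3,201],[309.1,208],[309.1,208],[393.7,238.5]])):
    P=onz(F,np.array(p),.05)[:,:2]; print(P.round(3).tolist(),P.mean(0).round(4),[round(float(np.linalg.norm(P[i]-P[(i+1)%4])),3) for i in range(4)],np.arctan2(*(P[1]-P[0])[::-1]).round(3),np.arctan2(*(P[2]-P[3])[::-1]).round(3))
```

```text
[[0.638, 0.173], [0.675, -0.039], [0.516, -0.064], [0.481, 0.144]] [0.5776 0.0536] [0.215, 0.16, 0.211, 0.16] -1.4 -1.401
[[0.486, 0.145], [0.516, -0.062], [0.516, -0.062], [0.643, 0.176]] [0.5402 0.0491] [0.21, 0.0, 0.27, 0.16] -1.424 -2.058
```

>>> arm_command --commands '[[[0, -1, -40], -0.018, -0.3], [[1, -1, -45], 0, -0.3], [[0, -1, -45], 0, -0.3], [[0, 0, -40], 0, -0.3], [[0, 0, -20], 0, -0.3], [[0, 0, -12], 0, -0.3], [[0, 0, 0], 0, -0.3]]'

```text
clock: 7.5
position: [0.606, -0.269, 0.0099]
tool_rot: [-3.141, -0.001, 1.261]
force: [0.7, 1.1, 0.9]
grip_width: 0.0557
finger_force: 0.0
```

The carton's heel moved about 5 mm, and its centre is (0.578,0.054) at angle -1.40. Now I grasp the first biscuit.

>>> arm_command --commands '[[[-1, -3, -5], 0, -0.3], [[0, 0, 0], 0, 1], [[0, 0, 0], 0, 1], [[0, 0, 0], 0, 1], [[0, 0, 0], 0, 1], [[0, 0, 0], 0, 1]]' --newtons 30

```text
clock: 8.1
position: [0.6054, -0.2729, 0.0063]
tool_rot: [3.14, -0.0, 1.26]
force: [-0.6, 0.3, 6.8]
grip_width: 0.0196
finger_force: 29.8
```

>>> arm_command --commands '[[[0, 0, 20], 0, 1], [[0, 0, 40], 0, 1], [[0, 10, 40], 0.04, 1], [[0, 25, 20], 0.05, 1], [[0, 35, 0], 0.05, 1], [[0, 38, 0], 0.05, 1], [[0, 38, 0], 0.05, 1], [[0, 38, 0], 0.05, 1], [[0, 38, 0], 0.05, 1], [[0, 38, 0], 0.05, 1], [[0, 38, 0], 0.05, 1], [[0, 38, 0], 0.04, 1], [[0, 30, -10], 0, 1], [[0, 18, -30], 0, 1], [[0, 0, 0], 0, 1]]'

```text
clock: 9.6
position: [0.603, 0.1147, 0.0826]
tool_rot: [-3.138, -0.001, 1.744]
force: [-1.0, 0.2, -0.8]
grip_width: 0.0191
finger_force: 29.6
```

>>> arm_command --commands '[[[1, -3, -30], 0, 1], [[0, 0, -22], 0, 1], [[0, 0, -10], 0, 1], [[0, 0, -5], 0, 1], [[0, 0, -2], 0, 1], [[0, 0, 0], 0, 1]]'

```text
clock: 10.2
position: [0.6063, 0.1082, 0.0171]
tool_rot: [3.141, -0.0, 1.74]
force: [-0.5, -0.6, -0.0]
grip_width: 0.0193
finger_force: 29.7
```

>>> arm_command --commands '[[[0, 0, -2], 0, 1], [[0, 0, -2], 0, 1], [[0, 0, 0], 0, 1]]'

```text
clock: 10.5
position: [0.6058, 0.1083, 0.0123]
tool_rot: [-3.142, -0.0, 1.74]
force: [0.1, 0.1, -0.4]
grip_width: 0.0189
finger_force: 29.7
```

>>> arm_command --commands '[[[0, 0, -1], 0, 1], [[0, 0, 0], 0, 0.2], [[0, 0, 0], 0, 0.2], [[0, 0, 0], 0, 0.2], [[0, 0, 20], 0, 0.2], [[0, 0, 40], 0, 0.2], [[0, 0, 40], 0, 0.2], [[-10, -25, 20], -0.03, 0], [[-14, -36, 0], -0.03, -0.3], [[-14, -38, 0], -0.03, -0.3], [[-14, -38, 0], -0.03, -0.3], [[-14, -38, 0], -0.03, -0.3], [[-14, -38, 0], -0.03, -0.3], [[-14, -38, 0], -0.03, -0.3], [[-14, -38, 0], -0.03, -0.3], [[-14, -38, 0], -0.03, -0.3], [[-14, -38, 0], -0.03, -0.3], [[-10, -30, -20], -0.015, -0.3], [[-1, -1, -30], 0, -0.3], [[0, 0, 0], 0, -0.3]]'

```text
clock: 12.5
position: [0.4569, -0.2877, 0.0789]
tool_rot: [-3.137, -0.001, 1.423]
force: [0.3, 0.5, -0.0]
grip_width: 0.0554
finger_force: 0.0
```

Run:
```python
from h import *
f=grab_frame("top"); g=grab_frame("scene")
a=f["image"][120:320,150:450]; b=g["image"][150:300,280:480]
cv2.imwrite("pics/pl1.png",cv2.cvtColor(np.hstack([cv2.resize(a,(450,300),interpolation=3),cv2.resize(b,(350,300),interpolation=3)]),cv2.COLOR_RGB2BGR))
print(bot.observe()["position"]);bisc2(f,.025);print();bisc2(g,.025)
```

```text
[ 0.45891449 -0.28735762  0.08162075]
[195. 246.] [0.456  0.3114] ang 0.411 [0.079 0.038]
[271. 187.] [0.606  0.1094] ang 1.741 [0.077 0.037]
[118. 138.] [0.7517 0.525 ] ang 1.926 [0.193 0.015]
[100.  93.] [0.8844 0.5832] ang 1.952 [0.193 0.013]
[505.  34.] [ 1.0289 -0.5588] ang 0.221 [0.191 0.099]

[559. 321.] [0.9075 0.5707] ang 1.942 [0.192 0.013]
[525. 279.] [0.7729 0.5198] ang 1.922 [0.191 0.017]
[363. 233.] [0.5939 0.0944] ang 0.72 [0.167 0.079]
[191. 212.] [ 0.505  -0.4247] ang 2.46 [0.078 0.039]
[430. 202.] [0.4622 0.3097] ang 0.437 [0.078 0.039]
[625.  71.] [-0.475   1.4081] ang 2.358 [0.254 0.185]
[607.  49.] [-0.7179  1.429 ] ang 1.608 [0.202 0.176]
```

View pics/pl1.png

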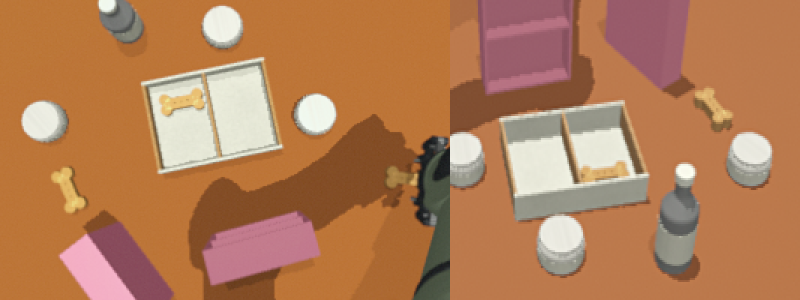

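The first biscuit lies flat in the low bay, and the carton has not moved. On to the second.

>>> arm_command --commands '[[[0, -1, -35], 0.003, -0.3], [[0, 0, -25], 0, -0.3], [[0, 0, -12], 0, -0.3], [[0, 0, -3], 0, -0.3], [[0, 0, 0], 0, 1], [[0, 0, 0], 0, 1], [[0, 0, 0], 0, 1], [[0, 0, 0], 0, 1], [[0, 0, 0], 0, 1]]'

```text
clock: 13.5
position: [0.4595, -0.2889, 0.0076]
tool_rot: [3.14, 0.0, 1.428]
force: [-1.0, 1.2, 9.7]
grip_width: 0.0194
finger_force: 29.8
```

>>> arm_command --commands '[[[0, 0, 20], 0, 1], [[0, 0, 40], 0, 1], [[5, 10, 40], 0.03, 1], [[10, 20, 10], 0.04, 1], [[18, 32, 0], 0.04, 1], [[20, 36, 0], 0.04, 1], [[20, 36, 0], 0.04, 1], [[20, 36, 0], 0.04, 1], [[20, 36, 0], 0.04, 1], [[20, 36, 0], 0.043, 1], [[20, 34, 0], 0, 1], [[10, 20, -10], 0, 1], [[0, 0, -30], 0, 1], [[0, 0, 0], 0, 1], [[0, 0, 0], 0, 1]]'

```text
clock: 15.0
position: [0.6215, 0.0062, 0.0767]
tool_rot: [-3.141, 0.001, 1.74]
force: [0.5, 0.3, -1.0]
grip_width: 0.0194
finger_force: 29.9
```

Run:
```python
from h import *
print(bot.observe()["position"],bot.observe()["tool_rot"])
```

```text
[0.62145142 0.00621094 0.07670556] [-3.14056825e+00  5.58910681e-04  1.73953825e+00]
```

Good position; I lower it and release.

>>> arm_command --commands '[[[1, 1, -30], 0, 1], [[0, 0, -20], 0, 1], [[0, 0, -8], 0, 1], [[0, 0, -3], 0, 1], [[0, 0, 0], 0, 1], [[0, 0, 0], 0, 1]]'

```text
clock: 15.6
position: [0.6235, 0.0081, 0.0165]
tool_rot: [3.14, 0.0, 1.74]
force: [-0.5, -0.2, -0.2]
grip_width: 0.0191
finger_force: 30.0
```

>>> arm_command --commands '[[[0, 0, -2], 0, 1], [[0, 0, -2], 0, 1], [[0, 0, 0], 0, 1], [[0, 0, 0], 0, 0.2], [[0, 0, 0], 0, 0.2], [[0, 0, 0], 0, 0.2], [[0, 0, 20], 0, 0.2], [[0, 0, 40], 0, 0.2], [[0, 0, 40], 0, 0.2], [[-8, -30, 20], 0.06, 0], [[-12, -42, 0], 0.08, -0.3], [[-12, -42, 0], 0.08, -0.3], [[-12, -42, 0], 0.08, -0.3], [[-12, -42, 0], 0.08, -0.3], [[-12, -42, 0], 0.08, -0.3], [[-12, -42, 0], 0.08, -0.3], [[-12, -42, 0], 0.08, -0.3], [[-12, -42, 0], 0.08, -0.3], [[-12, -42, -10], 0.02, -0.3], [[-7, -27, -30], 0, -0.3]]'

```text
clock: 17.6
position: [0.4991, -0.4314, 0.0932]
tool_rot: [-3.141, 0.005, 2.459]
force: [1.2, -0.7, -0.8]
grip_width: 0.0552
finger_force: 0.0
```

Run:
```python
from h import *
f=grab_frame("top")
print(bot.observe()["position"],bot.observe()["tool_rot"][2],bot.observe()["qpos"].round(2));bisc2(f,.025)
```

```text
[ 0.4950157  -0.43311757  0.08680438] 2.455179311719882 [ 0.54  0.75  0.13  1.62 -0.12  0.79  1.61]
[195. 246.] [0.456  0.3114] ang 0.411 [0.079 0.038]
[271. 187.] [0.606  0.1095] ang 1.742 [0.077 0.037]
[308. 180.] [0.6236 0.0093] ang 1.754 [0.076 0.037]
[119. 138.] [0.7524 0.5236] ang 1.928 [0.193 0.014]
[101.  92.] [0.8849 0.5816] ang 1.949 [0.193 0.013]
[504.  34.] [ 1.0295 -0.5586] ang 0.222 [0.191 0.099]
```

>>> arm_command --commands '[[[3, 5, -30], 0.005, -0.3], [[1, 1, -20], 0, -0.3], [[0, 0, 0], 0, -0.3]]'

```text
clock: 17.95
position: [0.5027, -0.4193, 0.0385]
tool_rot: [-3.142, -0.004, 2.466]
force: [0.0, -0.3, 0.2]
grip_width: 0.0553
finger_force: 0.0
```

>>> arm_command --commands '[[[-2, -7, -20], 0, -0.3], [[0, 0, -10], 0, -0.3], [[0, 0, -3], 0, -0.3], [[0, 0, 0], 0, -0.3]]'

```text
clock: 18.35
position: [0.502, -0.4275, 0.0086]
tool_rot: [3.142, -0.0, 2.466]
force: [-0.3, 0.6, -0.8]
grip_width: 0.0557
finger_force: 0.0
```

>>> arm_command --commands '[[[-1, 1, -3], 0, -0.3], [[0, 0, 0], 0, 1], [[0, 0, 0], 0, 1], [[0, 0, 0], 0, 1], [[0, 0, 0], 0, 1], [[0, 0, 0], 0, 1]]'

```text
clock: 18.95
position: [0.5011, -0.4269, 0.0058]
tool_rot: [3.142, 0.001, 2.466]
force: [-0.4, 0.6, 6.9]
grip_width: 0.0195
finger_force: 30.1
```

>>> arm_command --commands '[[[0, 0, 20], 0, 1], [[0, 0, 40], 0, 1], [[2, 10, 40], -0.05, 1], [[2, 25, 20], -0.06, 1], [[3, 38, 0], -0.06, 1], [[3, 42, 0], -0.06, 1], [[3, 42, 0], -0.06, 1], [[3, 42, 0], -0.06, 1], [[3, 42, 0], -0.06, 1], [[3, 42, 0], -0.06, 1], [[3, 42, 0], -0.06, 1], [[3, 42, 0], -0.06, 1], [[3, 42, 0], -0.06, 1], [[3, 42, 0], -0.074, 1], [[2, 38, 0], 0, 1], [[0, 26, -10], 0, 1], [[0, 10, -30], 0, 1], [[0, 0, -10], 0, 1], [[0, 0, 0], 0, 1], [[0, 0, 0], 0, 1]]'

```text
clock: 20.95
position: [0.5372, 0.0969, 0.076]
tool_rot: [3.141, 0.0, 1.74]
force: [0.2, 0.2, -1.2]
grip_width: 0.0192
finger_force: 29.4
```

>>> arm_command --commands '[[[-1, 1, -30], 0, 1], [[0, 0, -20], 0, 1], [[0, 0, -8], 0, 1], [[0, 0, -3], 0, 1], [[0, 0, 0], 0, 1], [[0, 0, 0], 0, 1]]'

```text
clock: 21.55
position: [0.5365, 0.0992, 0.0153]
tool_rot: [3.14, -0.0, 1.741]
force: [0.2, -0.3, -0.0]
grip_width: 0.0191
finger_force: 29.5
```

>>> arm_command --commands '[[[0, 0, -2], 0, 1], [[0, 0, -1], 0, 1], [[0, 0, 0], 0, 1], [[0, 0, 0], 0, 0.2], [[0, 0, 0], 0, 0.2], [[0, 0, 0], 0, 0.2], [[0, 0, 20], 0, 0.2], [[0, 0, 40], 0, 0.2], [[0, 0, 40], 0, 0.2], [[0, 20, 20], -0.13, 0], [[-4, 26, 0], -0.13, -0.3], [[-6, 26, 0], -0.13, -0.3], [[-10, 26, 0], -0.13, -0.3], [[-10, 26, 0], -0.13, -0.3], [[-10, 26, 0], -0.13, -0.3], [[-10, 26, 0], -0.13, -0.3], [[-10, 20, 0], -0.13, -0.3], [[-10, 12, 0], -0.13, -0.3], [[-10, 5, 0], -0.13, -0.3], [[0, 0, 0], -0.02, -0.3]]'

```text
clock: 23.55
position: [0.4546, 0.3133, 0.131]
tool_rot: [3.142, 0.001, 0.421]
force: [-0.1, -0.3, -0.3]
grip_width: 0.0557
finger_force: 0.0
```

>>> arm_command --commands '[[[0, 0, -30], 0, -0.3], [[0, 0, -25], 0, -0.3], [[0, 0, 0], 0, -0.3]]'

```text
clock: 23.85
position: [0.4552, 0.311, 0.0742]
tool_rot: [3.141, 0.003, 0.424]
force: [0.5, -0.6, -0.1]
grip_width: 0.0554
finger_force: 0.0
```

Run:
```python
from h import *
import pickle
g=grab_frame("scene");f=grab_frame("top"); pickle.dump((f,g),open("p4.pkl","wb"))
a=f["image"][120:320,150:450]; b=g["image"][130:280,280:480]
cv2.imwrite("pics/pl3.png",cv2.cvtColor(np.hstack([cv2.resize(a,(450,300),interpolation=3),cv2.resize(b,(350,300),interpolation=3)]),cv2.COLOR_RGB2BGR))
print(bot.observe()["position"],bot.observe()["tool_rot"][2]);bisc2(f,.025);print();bisc2(g,.02)
```

```text
[0.45657456 0.31158593 0.07687001] 0.4223902767797938
[274. 214.] [0.5364 0.1   ] ang 1.742 [0.076 0.036]
[271. 187.] [0.6061 0.1094] ang 1.741 [0.077 0.037]
[308. 180.] [0.6237 0.0094] ang 1.75 [0.076 0.037]
[505.  35.] [ 1.0272 -0.5597] ang 0.212 [0.192 0.098]

[559. 321.] [0.9045 0.5727] ang 1.94 [0.193 0.013]
[525. 280.] [0.7695 0.5219] ang 1.928 [0.192 0.015]
[333. 240.] [0.6195 0.0074] ang 1.746 [0.075 0.033]
[363. 219.] [0.5325 0.0988] ang 1.74 [0.075 0.037]
[363. 233.] [0.5891 0.0944] ang 0.751 [0.164 0.079]
[625.  71.] [-0.4861  1.4156] ang 2.342 [0.256 0.187]
[607.  49.] [-0.7312  1.4354] ang 1.649 [0.208 0.177]
```

View pics/pl3.png

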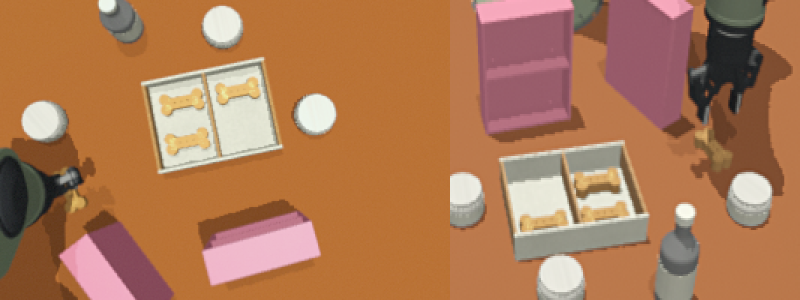

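Three biscuits lie flat, two in the low bay and one in the high bay. The gripper is over the last one, at (0.456,0.312).

>>> arm_command --commands '[[[0, 0, -35], 0, -0.3], [[0, 0, -22], 0, -0.3], [[0, 0, -10], 0, -0.3], [[0, 0, -4], 0, -0.3], [[0, 0, 0], 0, 1], [[0, 0, 0], 0, 1], [[0, 0, 0], 0, 1], [[0, 0, 0], 0, 1], [[0, 0, 0], 0, 1]]'

```text
clock: 24.85
position: [0.4564, 0.3127, 0.0064]
tool_rot: [-3.141, -0.001, 0.422]
force: [-0.9, -0.9, 8.1]
grip_width: 0.0192
finger_force: 29.8
```

>>> arm_command --commands '[[[0, 0, 20], 0, 1], [[0, 0, 40], 0, 1], [[8, 0, 40], 0.08, 1], [[14, -5, 20], 0.1, 1], [[14, -15, 0], 0.1, 1], [[14, -28, 0], 0.1, 1], [[12, -30, 0], 0.1, 1], [[10, -30, 0], 0.1, 1], [[8, -30, 0], 0.1, 1], [[6, -30, 0], 0.1, 1], [[4, -30, 0], 0.1, 1], [[4, -30, 0], 0.1, 1], [[4, -30, 0], 0.1, 1], [[1, -30, 0], 0.1, 1], [[0, -18, -10], 0.1, 1], [[0, -9, -30], 0.04, 1], [[0, 0, -10], 0, 1], [[0, 0, 0], 0, 1], [[0, 0, 0], 0, 1]]'

```text
clock: 26.75
position: [0.5552, -0.002, 0.0761]
tool_rot: [3.141, 0.0, 1.742]
force: [0.4, 0.7, 0.8]
grip_width: 0.0193
finger_force: 29.8
```

>>> arm_command --commands '[[[0, 0, -30], 0, 1], [[0, 0, -20], 0, 1], [[0, 0, -8], 0, 1], [[0, 0, -3], 0, 1], [[0, 0, 0], 0, 1], [[0, 0, 0], 0, 1]]'

```text
clock: 27.35
position: [0.5555, -0.0026, 0.0153]
tool_rot: [3.14, 0.0, 1.742]
force: [-0.2, -0.7, -1.6]
grip_width: 0.0198
finger_force: 29.9
```

>>> arm_command --commands '[[[0, 0, -2], 0, 1], [[0, 0, -1], 0, 1], [[0, 0, 0], 0, 1], [[0, 0, 0], 0, 0.2], [[0, 0, 0], 0, 0.2], [[0, 0, 0], 0, 0.2], [[0, 0, 20], 0, 0.2], [[0, 0, 40], 0, 0.2], [[0, 0, 45], 0, 0.2], [[0, -10, 45], 0, 0], [[0, -40, 40], 0, 0], [[0, -45, 0], 0, 0], [[0, -45, 0], 0, 0], [[0, -45, 0], 0, 0], [[0, -45, 0], 0, 0], [[0, -45, 0], 0, 0], [[0, -45, 0], 0, 0], [[0, 0, 0], 0, 0], [[0, 0, 0], 0, 0]]'

```text
clock: 29.25
position: [0.5542, -0.3192, 0.1963]
tool_rot: [-3.141, -0.0, 1.74]
force: [-0.2, -0.2, 0.6]
grip_width: 0.0427
finger_force: 0.0
```

Run:
```python
from h import *
g=grab_frame("scene");f=grab_frame("top")
a=f["image"][120:320,150:450]; b=g["image"][130:280,280:480]
cv2.imwrite("pics/fin.png",cv2.cvtColor(np.hstack([cv2.resize(a,(450,300),interpolation=3),cv2.resize(b,(350,300),interpolation=3)]),cv2.COLOR_RGB2BGR))
bisc2(f,.025)
```

```text
[274. 214.] [0.5364 0.1   ] ang 1.742 [0.076 0.036]
[313. 205.] [ 0.5556 -0.0032] ang 1.74 [0.076 0.036]
[271. 188.] [0.6059 0.1093] ang 1.737 [0.077 0.036]
[308. 180.] [0.6236 0.0093] ang 1.748 [0.076 0.037]
[117. 139.] [0.7494 0.5279] ang 1.936 [0.194 0.021]
[97. 94.] [0.8799 0.592 ] ang 1.981 [0.194 0.024]
[94. 89.] [0.897  0.6005] ang 1.933 [0.193 0.013]
[504.  34.] [ 1.0302 -0.5587] ang 0.231 [0.191 0.099]
```

View pics/fin.png

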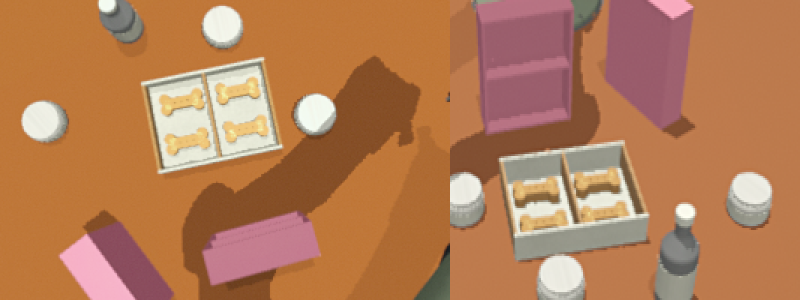

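All four biscuits lie flat, two in each bay. The tins and bottle are in place and the arm is clear.

```bash
python3 -c "
from workcell import ticket
print(ticket.job_done())"
```

```text
the job is handed in; nothing more can be done
None
```

The job is handed in: the carton lies on its back where it stood (lower back edge about 5 mm from its start), two biscuits lie flat in each bay, and the tins and bottle look unmoved; the hand-in returned no verdict.

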